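# Check the emergency stop of a lab mixer

### The job

Do the safety check of the white orbital mixer's emergency stop: press the red mushroom button all the way down so that it latches, and let go of it so that it is seen to stay down by itself. Then twist the red head clockwise (seen from above) until the latch frees, and let go so that it springs fully up again. Do not press the blue button of the grey tube roller, and leave everything else on the bench where it is.

Things in the scene. Friction and masses are not known exactly. Their poses are not given: they have to be found in the camera images.
- mixer: White orbital mixer with a teal band, fixed, at the left or the right; case 260 (x) x 210 (y) mm, deck 80 mm above the bench. Origin: centre of its underside. The red stop stands on a vertical axis at (-75, 0) mm here, over a yellow disc (80 mm wide, 3 high) and collar (38 mm wide, 15 high). A plate at the rear (110 x 180 mm, centred at x = +68 mm, top at 100 mm) carries a jar.
- stop_top (a point): Centre of the top of the round red mushroom head; moves with it: 56 mm above the deck when up, about 46 when latched. z up; x along the mixer's x when untwisted. Head 55 mm wide, three white marks on top; the straight part of its rim, to grip, lies 8 to 23 mm below this point, its underside 26 mm below. The deck beside it is clear (80 mm to +x; in y only a flat screen, 3 mm high).
- stop_press (a joint): How far the red head is pressed down, in m: 0 fully up (a spring holds it there), 0.013 the hard stop. The push grows from 3 N to about 9 N, a little more in passing the latch. Pressed beyond about 0.011 it latches; let go, it then stays at about 0.0095. Pressing needs no twist.
- stop_twist (a joint): Twist of the red head in rad, positive clockwise seen from above: 0 rest, 1.0 hard stop. A soft spring (0.02 to 0.07 N m) turns it back to 0 once the head is up. With the head latched, a twist beyond about 0.6 rad (35 degrees) frees it; it springs up once the grip no longer holds it down. Let go short of that, it stays latched, perhaps part twisted.
- roller: Grey tube roller with three black rollers on its rear half, fixed to the bench, of the same size as the mixer (260 x 210 mm, deck at 80 mm, its rear walls up to 113 mm). Origin: centre of its underside. Its blue button stands at (-75, 0) mm in this frame. Not to be used.
- roller_button (a joint): Blue round push button (48 mm wide, top 22 mm above the roller's deck) of the roller, in m: 0 up, 0.008 pressed. Must not be pressed.
- bottle: Round jar with a blue cap, 64 mm wide, 55 mm high, standing loose at the +y end of the mixer's rear plate. Origin: centre of its underside.
- tube_rack: Dark blue tube rack with light blue caps, 65 x 200 mm, 66 mm high, loose. Origin: centre of its underside.
- phone: Black phone, 75 x 150 x 10 mm, lying loose. Origin: centre of its underside.
- mini_spin: Round teal mini centrifuge with a dark domed lid, 150 mm wide, 128 mm high, loose. Origin: centre of its underside.
- ice_box: Dark blue box of ice with capped tubes, 264 x 336 mm, 155 mm high, loose. Origin: centre of its underside.
- pipette: White pipette with an orange end, 260 x 26 x 24 mm, lying loose. Origin: on the bench below the middle of its white grip.
- wash_bottle: White bottle with a red cap, 72 mm wide, 170 mm high, standing loose. Origin: centre of its underside.

How it is judged:
On the way, in this order (a step that is already met when the one before it is completed fails the run):
1. the red head is latched down (pressed more than 8 mm) with the robot off the mixer (value of joint stop_press above 0.008 m and contact force between mixer and the fingers below 0.3 N and contact force between mixer and the arm below 0.3 N), for 0.3 s.
2. the latched head is twisted clockwise by more than 0.4 rad while it is still down (value of joint stop_twist above 0.4 rad and value of joint stop_press above 0.006 m).
At the end, for the whole second after the job is handed in: The red head is released and fully up (within 3 mm) after having been latched and twisted free; the roller's blue button is up (value of joint each of stop_press, roller_button below 0.003 m and contact force between mixer and the fingers below 0.3 N and contact force between mixer and the arm below 0.3 N); the robot touches nothing.
It fails at once if the roller's blue button is pressed by more than 4 mm (value of joint roller_button above 0.004 m).
It fails at once if the jar, rack, phone, mini centrifuge, ice box, pipette or wash bottle is moved by more than 30 mm (distance of any of bottle, tube_rack, phone, mini_spin, ice_box, pipette, wash_bottle from where it was at the start of the episode above 0.03 m).
It also fails if it takes over 48 s, if anything falls off the work surface, if the arm or the gripper's body presses on something with over 40 N, if the wrist force passes 120 N, or if a joint passes its speed limit or range.

### The arm

A 6-joint arm with a two-finger parallel gripper is mounted at the origin on the work surface. World frame = base frame: x ahead of the robot, y to its left, z up, the work surface at z = 0. Lengths are in m, angles in rad, forces in N, time in s.
With the tool pointing down it reaches from about 0.325 to 0.875 m from the base axis. Payload 4.4 kg.
Tool frame: the origin (TCP) lies midway between the tips of the shut fingers; the grasp point (between the pads) lies 19 mm behind it; z points along the fingers, y is the direction in which the jaws open and shut (so a half turn about z gives the same grasp; the last joint's range is limited). The gripper opens to 85 mm and grips with 20 to 120 N. Pads are 22 mm wide; open, the fingers measure 114 mm over their backs; the gripper's body (76 mm by 85 mm) begins 54 mm behind the grasp point. The pads swing forward as they close: fully open they stand 13 mm farther back than shut.
Start: joints at [-1.254, 0.207, 1.542, -0, 1.393, -0.15], TCP at [0.259, -0.513, 0.231] pointing down, gripper open.
Joint ranges: [-2.73, 2.73], [-0.86, 2.22], [0.23, 2.46], [-1.11, 4.25], [0.08, 2.63], [-2.82, 2.82]. Speed limits (rad/s): [2.79, 2.79, 3.14, 3.14, 3.14, 3.14].

### API

Orientations are given as a rotation vector (axis times angle).
In Python, from station import arm gives the robot as it stands. Calls block until the motion is done:
- arm.reach(position, orientation): joint-space move of the TCP to a pose.
- arm.move_linear(position, rot=None, vel=0.15, threshold=None): straight line of the TCP; rot=None keeps the orientation; vel is the mean speed in m/s. With threshold (N) it stops when the force on the tool has changed by that much, and returns True; else False.
- arm.movej(angles): joint-space move.
- arm.gripper_to(opening, strength=None): opening from 0.0 (shut) to 1.0 (fully open); strength is the grip in N (None keeps the last); returns when the fingers have stopped.
- arm.pause(seconds).
- arm.inverse_kinematics(position, orientation): joint angles nearest the present ones, or None.
- arm.camera(name): name is "side" or "top" or "wrist"; returns a dict with "img" (420x560x3 uint8, red, green, blue), "depth" (420x560 float32, m along the optical axis (not along the pixel's ray), 0 where there is no reading), "fx", "fy", "cx", "cy" (pixels), "dist_coeffs" ([k1, k2, p1, p2, k3] as OpenCV has them; the pictures are not rectified), "position" and "orientation" of the camera in the world. Camera axes: x right, y down, z forward; pixel columns grow to the right and rows downward; lengths in m; the calibration is good to about 2 mm. A picture is of the moment at which its call begins.
A pose or a line that the arm cannot do raises arm.IKError and nothing moves.
- arm.job_done(): hands the job in, once; it reports no verdict.
Readings, each from a call of its own:
- arm.read_time(): time.
- arm.read_joint_pos(): joint angles.
- arm.read_joint_velocities(): joint speeds.
- arm.read_tau(): joint torques, N m.
- arm.read_eef_pos(): TCP position.
- arm.read_eef_rot(): TCP orientation.
- arm.read_wrist_force(): force on the tool from outside, world axes, zero at the start.
- arm.read_ft_torque(): the same for the moment, N m.
- arm.read_grip_width(): opening from 0.0 (shut) to 1.0 (fully open).
Only numpy, scipy, OpenCV 4.12 (cv2) and the standard library are available. Lean on these libraries where they do the work, as an engineer would, in place of code of your own. Each camera call takes 0.05 s, during which the arm holds its last target. There are 200 camera calls.

## Working session

There is one attempt and no reset: what is moved stays moved. The work goes in short steps, each a Python script; the robot and the scene stay as the last script left them, time stands still between calls to the robot, and variables do not carry over. Pictures are saved under pics/ and viewed, about 8 in all and at most 12, crops included, and the job is handed in when it is done.

```bash
mkdir -p pics; ls
cat > h.py <<'E'
import numpy as np, cv2
from scipy.spatial.transform import Rotation as R
from station import arm
def save(c,n): cv2.imwrite('pics/'+n,cv2.cvtColor(c['img'],cv2.COLOR_RGB2BGR))
def K(c): return np.array([[c['fx'],0,c['cx']],[0,c['fy'],c['cy']],[0,0,1.]])
def rot(c):
    o=np.array(c['orientation'],float)
    return o if o.shape==(3,3) else R.from_rotvec(o).as_matrix()
def plane(c,uv,z):
    p=cv2.undistortPoints(np.array(uv,float).reshape(-1,1,2),K(c),np.array(c['dist_coeffs'],float)).reshape(-1,2)
    d=np.c_[p,np.ones(len(p))]@rot(c).T; o=np.array(c['position'])
    return o+d*((z-o[2])/d[:,2])[:,None]
def red(c):
    h=cv2.cvtColor(c['img'],cv2.COLOR_RGB2HSV)
    m=(((h[...,0]<8)|(h[...,0]>172))&(h[...,1]>150)&(h[...,2]>70)).astype(np.uint8)
    n,l,s,ce=cv2.connectedComponentsWithStats(m)
    return [(s[i],ce[i]) for i in range(1,n) if s[i,4]>40],l
E
python3 - <<'E'
from h import *
print(arm.read_time())
for n in('top','side'):
    c=arm.camera(n); save(c,n+'0.png'); print(n,c['position'],c['orientation'],c['fx'])
    for s,ce in red(c)[0]: print(s,ce,plane(c,[ce],.136))
E
```

```text
pics
0.0
top [ 0.18912137 -0.04360252  1.73698031] [-2.12696969  2.1134259  -0.20659212] 444.2739971143485
[124 166   9   9  58] [127.74137931 169.87931034] [[0.63012626 0.51439061 0.136     ]]
[206 186  14  14 127] [212.2992126  192.51968504] [[0.54452931 0.19095967 0.136     ]]
side [0.29025525 0.68608465 1.03737504] [-0.42567603  2.84081963 -1.00942028] 395.5775662703301
[228 256  20  19 231] [237.27705628 264.48051948] [[0.54246818 0.19904647 0.136     ]]
[147 357  15  15 162] [153.64814815 364.09259259] [[0.6315437  0.49739225 0.136     ]]
```

View pics/top0.png

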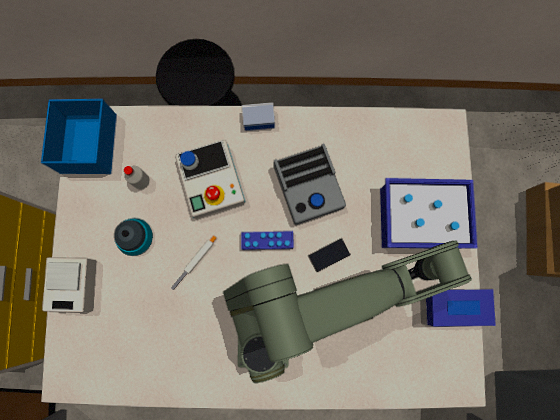

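View pics/side0.png

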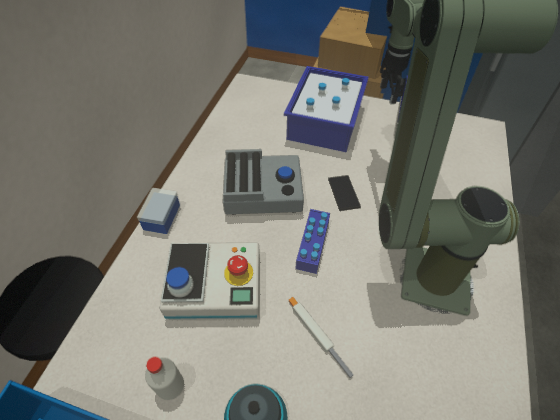

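The mixer is on the left, with its red stop at top-view pixel (212,192), and the roller is to its right, so I'm going above the stop for a close look.

Run:
```python
from h import *
p=arm.read_eef_pos(); r=np.array(arm.read_eef_rot()); print(p,r,R.from_rotvec(r).as_matrix().round(2).tolist())
arm.move_linear([p[0],p[1],.36])
q=np.array(arm.read_joint_pos()); print(q)
M=R.from_rotvec([0,0,1.254+.34])*R.from_rotvec(r)
arm.reach([.543,.193,.34],M.as_rotvec())
print(arm.read_joint_pos(),arm.read_eef_pos(),arm.read_eef_rot(),arm.read_time())
c=arm.camera('wrist'); save(c,'w1.png'); print(c['position'])
for s,ce in red(c)[0]: print(s,ce,plane(c,[ce],.136))
c=arm.camera('top')
```

```text
[ 0.25905138 -0.51256203  0.23020808] [-3.05396755e+00 -7.27642723e-01  2.97581234e-04] [[0.89, 0.45, -0.0], [0.45, -0.89, 0.0], [0.0, -0.0, -1.0]]
[-1.25352587e+00  1.38912884e-01  1.36144926e+00  2.17662346e-05
  1.64368332e+00 -1.50485460e-01]
[ 1.90113043e-01  1.49876464e-01  1.38599394e+00 -6.67416071e-04
  1.60775813e+00 -2.99444550e-01] [0.5433597  0.19212949 0.34000279] [-1.61635489 -2.69263162  0.00291357] 3.7917
[0.51315712 0.25074224 0.48170016]
[ 261  160   48   49 1621] [284.60271437 183.40098705] [[0.54506108 0.19565411 0.136     ]]
```

View pics/w1.png

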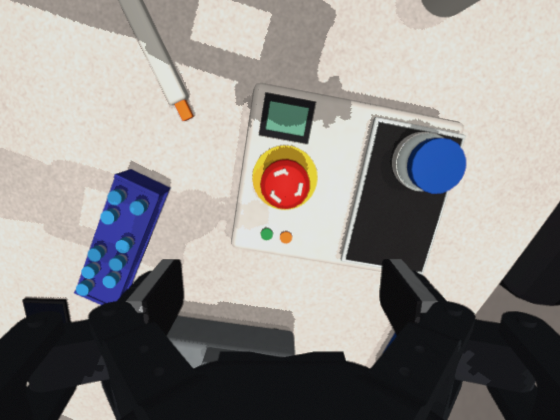

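The wrist view shows the stop at (284,183) with clear deck around it. All views agree on about (0.5455, 0.194). Next I press it with shut fingers.

Run:
```python
from h import *
c0=arm.camera('wrist'); d=c0['depth'][176:190,277:291]
t=rot(c0); print('top z',c0['position'][2]+np.median(d)*t[2,2], 'approx; row',t[2])
arm.gripper_to(0.0,30)
x,y=.5455,.194
arm.reach([x,y,.165],arm.read_eef_rot())
print(arm.move_linear([x,y,.126],vel=.03,threshold=4),arm.read_eef_pos(),arm.read_wrist_force())
print(arm.move_linear([x,y,.119],vel=.02,threshold=18),arm.read_eef_pos(),arm.read_wrist_force())
arm.move_linear([x,y,.19],vel=.15)
arm.pause(.5); print(arm.read_wrist_force(),arm.read_eef_rot())
arm.move_linear([x,y,.34],vel=.25)
c=arm.camera('wrist'); save(c,'w2.png')
for s,ce in red(c)[0]: print(s,ce,plane(c,[ce],.118))
P=plane(c,[[c['cx'],c['cy']]],0)
def topz(c):
    s,ce=max(red(c)[0],key=lambda a:a[0][4]); u,v=ce.astype(int)
    dd=np.median(c['depth'][v-6:v+7,u-6:u+7])
    n=cv2.undistortPoints(ce.reshape(1,1,2),K(c),np.array(c['dist_coeffs'],float)).ravel()
    return np.array(c['position'])+rot(c)@(np.r_[n,1]*dd)
print(topz(c0),topz(c),arm.read_time())
```

```text
top z 0.14240567519750186 approx; row [-0.00355238  0.25889611 -0.96589864]
True [0.54521631 0.19396218 0.1336678 ] [-0.13956066 -0.27510752  3.37300168]
True [0.54560261 0.19408543 0.12338342] [-2.65584016 -0.28563867  7.98399425]
[-0.16807548 -0.53796954 -0.06819906] [-1.61308701 -2.69215739  0.00504311]
[ 260  160   47   48 1547] [283.35358759 183.06011635] [[0.54563549 0.19433892 0.118     ]]
[0.54516161 0.19549448 0.13497444] [0.54501721 0.19551705 0.12533931] 8.9583
```

View pics/w2.png

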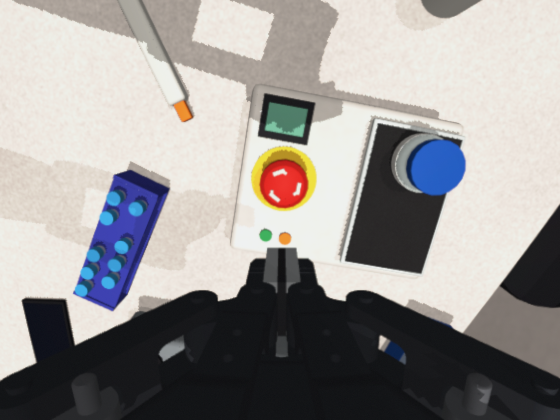

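Both checks agree that the head is latched: its top went from 0.135 to 0.1253 m, and the wrist force is about 0 with the fingers off. Now I grip the rim and twist.

Run:
```python
from h import *
x,y=.5455,.1945
r=R.from_rotvec(arm.read_eef_rot())
Z=r.as_matrix()[:,2]
r0=R.from_rotvec([0,0,.45])*R.from_rotvec(np.array([-1.61309,-2.69216,0]))
arm.gripper_to(1.0)
arm.reach([x,y,.19],r0.as_rotvec())
print('down',arm.move_linear([x,y,.089],vel=.08,threshold=8),arm.read_eef_pos())
arm.gripper_to(0.0,30); print('w',arm.read_grip_width(),arm.read_wrist_force(),arm.read_ft_torque())
q=np.array(arm.read_joint_pos()); print(q)
m0=r0.as_matrix()
for a in (.2,.4,.6,.8,.88):
    k=arm.inverse_kinematics(arm.read_eef_pos(),(R.from_rotvec([0,0,-a])*r0).as_rotvec())
    t=q.copy(); t[5]+=a*np.sign(k[5]-q[5]); arm.movej(t)
    print(a,(k-q).round(3),np.round(arm.read_ft_torque(),2),np.round(arm.read_wrist_force(),1),arm.read_grip_width())
c=arm.camera('top'); save(c,'t3.png'); w=arm.camera('wrist'); save(w,'w3.png'); print(arm.read_time())
```

```text
down False [0.54614683 0.19464297 0.08976352]
w 0.6239300876583277 [-2.99155148 -2.33671308  5.11081952] [-0.25238559  0.3270218  -0.09317166]
[ 1.92298113e-01  3.68752471e-01  1.64997507e+00  4.18775475e-05
  1.12639938e+00 -7.48867628e-01]
0.2 [-0.001 -0.001  0.001  0.002 -0.001  0.199] [ 0.2  -0.12  0.02] [-0.1  1.4  0.6] 0.6235005315272139
0.4 [-0.001 -0.     0.     0.002 -0.001  0.398] [ 0.3  -0.3   0.06] [2.2 1.7 0.5] 0.6292100670625702
0.6 [-0.001 -0.    -0.001  0.003 -0.001  0.598] [ 0.3  -0.03  0.06] [-0.4  0.9  6.6] 0.6222156894588288
0.8 [-0.001 -0.001 -0.002  0.003  0.001  0.798] [ 0.21 -0.19  0.06] [0.6 0.9 6.2] 0.6220669388440784
0.88 [-0.001 -0.001 -0.003  0.003  0.001  0.877] [ 0.2  -0.24  0.06] [0.2 0.7 6.4] 0.6249771484185164
13.775
```

View pics/w3.png

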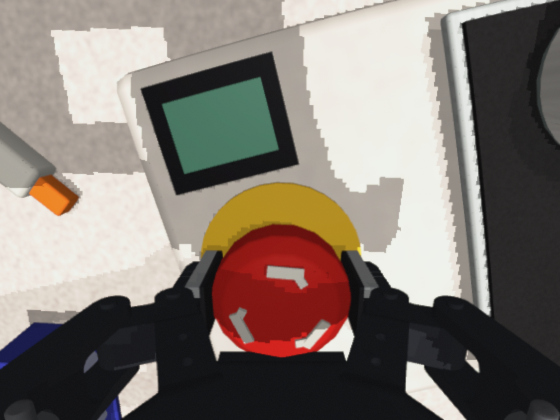

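The head is gripped, and the upward force rose from 0.5 to 6.6 N at about 0.6 rad, so the latch is free. I let go, retreat and check.

Run:
```python
from h import *
arm.gripper_to(1.0); arm.pause(.3)
x,y,_=arm.read_eef_pos()
arm.move_linear([x,y,.2],vel=.1)
arm.move_linear([x,y,.34],vel=.2)
arm.reach([x,y,.34],[-1.61309,-2.69216,0]); arm.pause(.3)
c=arm.camera('wrist'); save(c,'w4.png'); save(arm.camera('top'),'t4.png')
s,ce=max(red(c)[0],key=lambda a:a[0][4]); u,v=ce.astype(int); dd=np.median(c['depth'][v-6:v+7,u-6:u+7])
n=cv2.undistortPoints(ce.reshape(1,1,2),K(c),np.array(c['dist_coeffs'],float)).ravel()
print(s,ce,np.array(c['position'])+rot(c)@(np.r_[n,1]*dd),arm.read_wrist_force(),arm.read_time())
a,b=[cv2.imread('pics/'+f) for f in('w1.png','w4.png')]
cv2.imwrite('pics/cmp.png',np.hstack([cv2.resize(i,(400,300)) for i in (b,cv2.imread('pics/t4.png'))]))
```

```text
[ 258  161   49   49 1625] [282.16923077 184.59138462] [0.54521628 0.19562296 0.13523121] [ 0.01899355  0.32673604 -0.25181264] 17.4917
```

View pics/cmp.png

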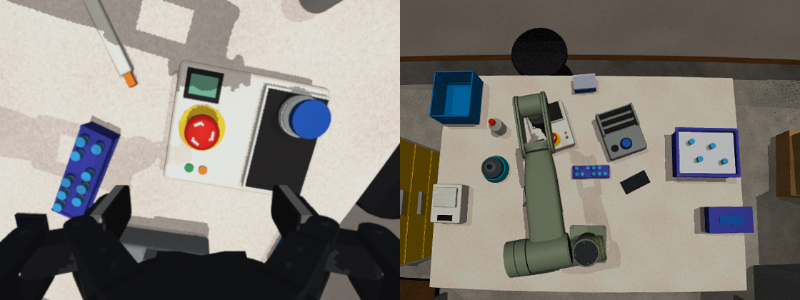

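The head is back up (top at 0.1352 m, against 0.1350 m at the start). Its marks are back where they were, nothing else looks moved, and the gripper is clear.

```bash
python3 -c "
from station import arm
arm.job_done()"
```

```text
the job is handed in; nothing more can be done
```

The emergency stop check is done and handed in, at about 17.5 s on the robot's clock. `job_done()` reports no verdict, so these are my own checks.

- **Press and latch:** I pressed the red head with shut fingers and backed off. With the wrist force near zero, the head top stayed down, at 0.1253 m against 0.1350 m before the press.
- **Twist and release:** I gripped the rim and turned the wrist 0.88 rad clockwise. The upward force jumped from about 0.5 N to 6.6 N at about 0.6 rad, which shows the latch freeing. I didn't measure the twist of the head itself.
- **Final state:** After I let go, the head top was back at 0.1352 m and its white marks were back in their starting position. The gripper was clear, and the wrist force was about 0.4 N, which is sensor noise.
- **Other items:** By eye in the last pictures, nothing else looked moved. The robot never went near the blue button.

No checks failed. The position estimates for the stop from the different views differed by a few millimetres, which was within what the grip needed.

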